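Change over the order stands on the grill pass

ROBOT

A 6-joint arm with a two-finger parallel gripper is mounted at the origin on the work surface. World frame = base frame: x ahead of the robot, y to its left, z up, the work surface at z = 0. Lengths are in m, angles in degrees, forces in N, time in s.
With the tool pointing down it reaches from about 0.375 to 0.9 m from the base axis. Payload 3.1 kg.
Tool frame: the origin (TCP) lies at the very end of the fingers, on their centre line; the grasp point (between the pads) lies 19 mm behind it; z points along the fingers, y is the line along which they close (so a half turn about z gives the same grasp; the last joint's range is limited). The gripper opens to 87 mm and grips with 3 to 60 N. Pads are 19 mm wide; open, the fingers measure 117 mm over their backs; the gripper's body (75 mm by 190 mm) begins 51 mm behind the grasp point.
Start: joints at [57.668, 30.224, 82.088, -0, 67.689, -10.227], TCP at [0.235, 0.579, 0.223] pointing down, gripper open.
Joint ranges: [-176.69, 176.69], [-43.24, 126.21], [12.49, 139.97], [-82, 262], [0, 151.66], [-163.58, 163.58]. Speed limits (degrees/s): [159.86, 159.86, 180, 180, 180, 180].

INTERFACE

Orientations are given as a 3x3 rotation matrix whose columns are the frame's x, y, z axes.
In Python, from rig import bot gives the robot as it stands.
- The arm moves only by the tool move_arm, never from a script. Its argument "increments" is a list of rows, each an object with "xyz": the shift along the tool's x, y, z in mm, a list of three; "roll": the turn about the tool's z in rad; "grip": the opening in per cent of the stroke, from 0 (shut) to 100 (fully open). A call has 1 to 5 rows; each row shifts and turns the commanded pose from where the row before left it, along the tool's axes as they then stand; what a row does not reach is not made up. A row lasts 1/12 s, in which the tool goes at most 41.7 mm and 7.16 degrees, less where a joint would pass 70% of its speed; a pose out of reach is approached as far as the arm can. A call is refused whole if a number of a shift passes 41.7 or a number of a turn 0.125, either way. A call with a gripper value outside its range is refused whole. The fingers move at their own pace and stop on an object; the grip force is fixed at half the most. Time passes only in rows, so rows that do not move let the fingers close. It gives the time, the measured TCP pose, the force, the opening and the grip force at its end, in the units of the state.
- bot.read_state(): the state, without advancing time (a new reading comes with each control period).
- bot.capture(name): name is "scene" or "top" or "wrist"; returns (picture, depth): 420x560x3 uint8, red, green, blue; 420x560 float32, m along the optical axis (not along the pixel's ray), 0 where there is no reading.
- bot.camera_model(name): a dict with "intrinsics" (3x3 intrinsics, pixels), "rvec" (rotation vector, rad) and "tvec" (3), from world to camera coordinates, as OpenCV has them; the wrist camera has in their place "tool_from_camera" (4x4, takes a point from camera to tool coordinates, whose origin is the TCP and whose axes are the flange's). Camera axes: x right, y down, z forward; pixel columns grow to the right and rows downward; lengths in m; the calibration is good to about 2 mm. A picture is of the moment at which its call begins: read the wrist's pose just before it. camera_model takes no time and is no camera call.
- bot.hand_in(): hands the job in; it is judged then, once.
Trained networks look in the newest picture that a camera, given by its name, has taken for a name from the list of things; names that differ only in an ending like _2 or _b are one class to them, and where a whole thing is asked for, a point or a joint stands for the part that bears it (a point fixed in the world has none). Each returns a list of dicts, best first, with "conf" (0 to 1); they miss things now and then, are a little off and sometimes report something else, mostly with a low value. They report only what shows in the picture. A call takes as long as a camera call. They do not tell look-alikes from the thing itself.
- bot.spot_in(label, camera): "at" ([x, y, z] in m, in the coordinates of the camera as it stood for that picture, good to about 4 mm: the middle of the surface that is visible of it).
- bot.trace(label, camera): "mask" (420x560 bool, what is visible of it).
The state is a dict: "time_s": time; "joint_positions": joint angles; "qvel": joint speeds; "tau": joint torques, N m; "position": TCP position; "tcp_rot": TCP orientation; "force": force on the tool from outside, world axes, zero at the start; "moment": the same for the moment, N m; "opening": opening from 0.0 (shut) to 1.0 (fully open); "grasp_force": force on a finger pad.
Only numpy, scipy, OpenCV 4.12 (cv2) and the standard library are available. Lean on these libraries where they do the work, as an engineer would, in place of code of your own. Each camera call takes 0.05 s, during which the arm holds its last target. There are 200 camera calls.

TASK

The red order has gone out and the green one is next: push the standing red order stand over onto its back, and push the fallen green order stand back up so that it stands on its foot. Only push them, lightly, with the fingertips or the outside of the fingers: do not pinch or lift a stand, and let each stay about where it is, with its heel on the counter. Leave the blue stand, the bowls, the pepper mill, the oil bottle and the salt jar where they stand.

Things in the scene. Friction and masses are not known exactly. Their poses are not given: they have to be found in the camera images.
- red_stand: Red order stand, an L 90 mm wide, about 260 g, loose: board 130 mm from heel to top edge, 6 mm thick; foot 85 mm from heel to toe, 12 mm thick. Origin: middle of the outer heel edge, where the backs of board and foot meet. Starts standing on its foot: foot along own +x (roughly away from the robot), board along +z, y along the heel. Pushed onto its back, the board lies flat and the foot sticks up.
- red_top (a point): middle of the top edge of the red stand's board, 130 mm from the heel. The board is red, with a white card and steel clip on its inner face. A light push (about 1 N) near a leg's far edge, from inside the L, pivots the stand on its heel; it passes its balance at about 45 degrees and falls on by itself
- red_toe (a point): middle of the toe end of the red stand's foot, 85 mm from the heel. The foot is pale wood, heavier than the board, with a red stripe near the toe on its inner face
- green_stand: Green order stand, an L 90 mm wide, about 260 g, loose: board 130 mm from heel to top edge, 6 mm thick; foot 85 mm from heel to toe, 12 mm thick. Origin: middle of the outer heel edge, where the backs of board and foot meet. Starts on its back: board flat on the counter along own -x (roughly towards the robot), card upward, foot sticking up along +z at the far end; y along the heel.
- green_top (a point): middle of the top edge of the green stand's board, 130 mm from the heel. The board is green, with a white card and steel clip on its inner face. A light push (about 1 N) near a leg's far edge, from inside the L, pivots the stand on its heel; it passes its balance at about 45 degrees and falls on by itself
- green_toe (a point): middle of the toe end of the green stand's foot, 85 mm from the heel. The foot is pale wood, heavier than the board, with a green stripe near the toe on its inner face
- blue_stand: Blue order stand of the same shape and frame as the red one, standing on its foot; to be left alone.
- bowl0: terracotta bowl, 120 mm across, 52 mm high, standing beyond the stands; origin under its centre; leave alone
- bowl1: terracotta bowl, 120 mm across, 52 mm high, standing beyond the stands; origin under its centre; leave alone
- bowl2: terracotta bowl, 120 mm across, 52 mm high, standing beyond the stands; origin under its centre; leave alone
- mill: turned wooden pepper mill, 56 mm across, 147 mm high, standing on the left; origin under its centre; leave alone
- oil: amber oil bottle, 60 mm across, 170 mm high, standing on the right; origin under its centre; leave alone
- salt: glass salt jar with a steel cap, 64 mm across, 75 mm high, standing on the right; origin under its centre; leave alone
Not all that is in view belongs to the job. What is shaped like the red_stand but yellow is not meant.

How it is judged (in metres and radians):
At the end, for the whole second after the job is handed in: The red stand lies on its back (top edge of its board under 15 mm above the counter, toe over 70 mm) and the green stand is upright on its foot (top edge over 115 mm, toe under 18 mm); each heel is within 70 mm of where it started; both are at rest (height (world z) of red_top below 0.015 m and height (world z) of red_toe above 0.07 m and height (world z) of green_top above 0.115 m and height (world z) of green_toe below 0.018 m and distance of each of red_stand, green_stand from where it was at the start of the episode below 0.07 m and linear speed of each of red_stand, green_stand below 0.02 m/s); the robot touches nothing.
It fails at once if the heel of the red or green stand is lifted more than 30 mm off the counter (height (world z) of any of red_stand, green_stand above 0.03 m).
It fails at once if the red or green stand is pinched or pushed hard (over 25 N) (contact force between the fingers and red_stand above 25 N or contact force between the fingers and green_stand above 25 N).
It fails at once if the blue stand is shifted over 30 mm or tipped (distance of blue_stand from where it was at the start of the episode above 0.03 m or angle between blue_stand's own z axis and vertical above 0.3 rad).
It fails at once if a terracotta bowl is shifted over 30 mm or tipped (distance of any of bowl0, bowl1, bowl2 from where it was at the start of the episode above 0.03 m or angle between any of bowl0, bowl1, bowl2's own z axis and vertical above 0.3 rad).
It fails at once if the pepper mill, oil bottle or salt jar is shifted over 30 mm or tipped (distance of any of mill, oil, salt from where it was at the start of the episode above 0.03 m or angle between any of mill, oil, salt's own z axis and vertical above 0.3 rad).
It also fails if it takes over 48 s, if anything falls off the work surface, if the arm or the gripper's body presses on something with over 40 N, if the wrist force passes 120 N, or if a joint passes its speed limit or range.

## Working session

There is one attempt and no reset: what is moved stays moved. The work goes in short steps, Python scripts to look and compute and a tool call to move; the robot and the scene stay as the last step left them, time stands still between calls to the robot, and variables do not carry over. Pictures are saved under pics/ and viewed, at most 10 in all, crops included, and the job is handed in when it is done.

Besides the shell and the picture viewer there is one more tool, called after "Request:" by a JSON object that holds its "name" and its "arguments". move_arm: Moves the arm, as the interface text tells. Its arguments: {"type":"object","properties":{"increments":{"type":"array"}},"required":["increments"]}

```bash
mkdir -p pics; ls
cat > h.py <<'E'
import numpy as np, cv2
from rig import bot
def w2c(name):
    m=bot.camera_model(name)
    if 'rvec' in m:
        R=cv2.Rodrigues(np.array(m['rvec'],float))[0]; t=np.array(m['tvec'],float).ravel()
        return R.T,-R.T@t,np.array(m['intrinsics'])
    s=bot.read_state(); T=np.eye(4);T[:3,:3]=s['tcp_rot'];T[:3,3]=s['position']
    T=T@np.array(m['tool_from_camera']); return T[:3,:3],T[:3,3],np.array(m['intrinsics'])
def cloud(name,depth):
    R,c,K=w2c(name); h,w=depth.shape; u,v=np.meshgrid(np.arange(w),np.arange(h))
    p=np.stack([(u-K[0,2])/K[0,0]*depth,(v-K[1,2])/K[1,1]*depth,depth],-1)
    return p@R.T+c
def snap(name,fn):
    im,d=bot.capture(name); cv2.imwrite('pics/'+fn,im[...,::-1]); return im,d
E
python3 - <<'E'
from h import *
for n in ['top','scene']:
    im,d=snap(n,n+'0.png'); R,c,K=w2c(n)
    for l in ['red_stand','green_stand','blue_stand','red_top','red_toe','green_top','green_toe','mill','oil','salt']:
        for r in bot.spot_in(l,n)[:3]:
            p=np.array(r['at']); q=K@p
            print(n,l,round(r['conf'],2),np.round(R@p+c,3),np.round(q[:2]/q[2]))
s=bot.read_state();print(s['time_s'],s['position'],s['tcp_rot'],s['opening'])
E
```

```text
pics
top red_stand 0.79 [0.578 0.263 0.014] [194. 212.]
top red_stand 0.58 [0.427 0.423 0.011] [145. 259.]
top red_stand 0.18 [ 0.784 -0.214  0.027] [333. 149.]
top green_stand 0.71 [ 0.466 -0.231  0.008] [342. 242.]
top red_top 0.94 [0.584 0.268 0.013] [192. 211.]
top red_top 0.79 [0.426 0.425 0.013] [145. 259.]
top red_toe 0.87 [0.586 0.265 0.012] [193. 210.]
top red_toe 0.62 [0.427 0.425 0.011] [145. 259.]
top green_top 0.82 [ 0.475 -0.234  0.013] [343. 239.]
top green_toe 0.91 [ 0.468 -0.237  0.007] [343. 242.]
top mill 0.87 [0.566 0.476 0.098] [123. 214.]
top oil 0.87 [ 0.479 -0.475  0.108] [423. 234.]
top oil 0.29 [ 0.469 -0.234  0.003] [342. 242.]
scene red_stand 0.77 [0.547 0.275 0.032] [354. 252.]
scene red_stand 0.55 [0.444 0.407 0.011] [406. 258.]
scene green_stand 0.34 [0.599 0.009 0.039] [277. 226.]
scene blue_stand 0.58 [0.599 0.011 0.041] [277. 226.]
scene red_top 0.66 [0.441 0.413 0.01 ] [408. 259.]
scene red_top 0.61 [0.548 0.273 0.034] [353. 252.]
scene red_toe 0.78 [0.439 0.414 0.012] [409. 258.]
scene red_toe 0.61 [0.55  0.271 0.031] [352. 252.]
scene green_top 0.81 [ 0.519 -0.222  0.011] [241. 199.]
scene mill 0.91 [0.589 0.495 0.079] [416. 279.]
scene mill 0.62 [ 0.522 -0.22   0.006] [241. 201.]
scene mill 0.58 [ 0.748 -0.022  0.034] [240. 246.]
scene oil 0.69 [ 0.489 -0.472  0.079] [199. 159.]
scene salt 0.69 [ 0.633 -0.439  0.045] [178. 184.]
scene salt 0.61 [ 0.52  -0.223  0.005] [241. 200.]
1.1 [0.23516102 0.57905174 0.22256235] [[-9.26495879e-01  3.76304912e-01  2.15279926e-05]
 [ 3.76304912e-01  9.26495879e-01  3.96952180e-06]
 [-1.84518459e-05  1.17788350e-05 -1.00000000e+00]] 0.9996378092092248
```

View pics/top0.png

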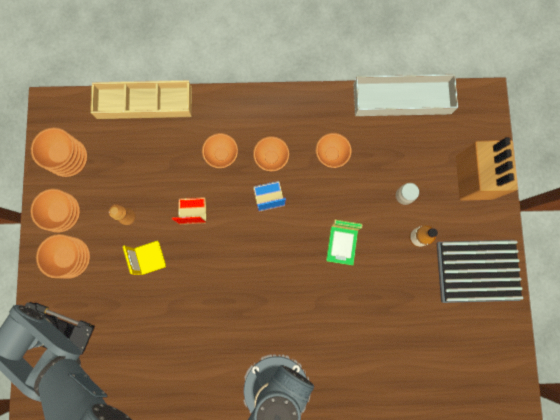

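View pics/scene0.png

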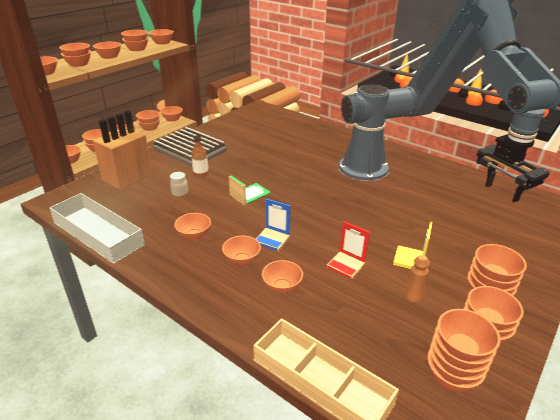

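Top picture: candidates for the red stand are (192,211) red and (145,259) yellow. The red one fits: red board nearest the robot, pale foot with a red stripe beyond it. The yellow one is a decoy. Green lies at (344,242) with its foot at the far end, and blue stands at (269,195). Next I'll measure positions and confirm with one crop.

```bash
cat > meas.py <<'E'
from h import *
def masks(im):
    hsv=cv2.cvtColor(im,cv2.COLOR_RGB2HSV); H,S,V=[hsv[...,i].astype(int) for i in range(3)]
    return {'red':((H<5)|(H>175))&(S>200)&(V>90),'green':(H>50)&(H<75)&(S>150)&(V>60),'blue':(H>98)&(H<125)&(S>130)&(V>60)}
box={'red':(.45,.68,.18,.35),'green':(.35,.62,-.33,-.13),'blue':(.5,.72,-.08,.1)}
def measure(n,im,d,cols=('red','green','blue')):
    P=cloud(n,d); M=masks(im)
    for k in cols:
        b=box[k]; m=M[k]&(d>0)&(P[...,0]>b[0])&(P[...,0]<b[1])&(P[...,1]>b[2])&(P[...,1]<b[3])
        p=P[m]; print(n,k,len(p))
        for lo,hi in [(-.01,.02),(.02,.05),(.05,.08),(.08,.105),(.105,.15)]:
            q=p[(p[:,2]>lo)&(p[:,2]<hi)]
            if len(q)>4:
                r=cv2.minAreaRect(q[:,:2].astype(np.float32))
                print('  z',lo,hi,len(q),'mean',np.round(q.mean(0),3),'min',np.round(q.min(0),3),'max',np.round(q.max(0),3),'rect',np.round(r[0],3),np.round(r[1],3),round(r[2],1))
E
python3 - <<'E'
from meas import *
for n in ['top','scene']:
    im,d=bot.capture(n); measure(n,im,d)
    if n=='scene': cv2.imwrite('pics/crop.png',cv2.resize(im[180:290,215:445,::-1],None,fx=3.4,fy=3.4,interpolation=cv2.INTER_CUBIC))
E
```

```text
top red 234
  z -0.01 0.02 118 mean [0.611 0.271 0.012] min [0.601 0.236 0.003] max [0.621 0.307 0.019] rect [0.611 0.272] [0.019 0.072] 1.8
  z 0.05 0.08 29 mean [0.542 0.267 0.065] min [0.541 0.226 0.05 ] max [0.544 0.305 0.079] rect [0.542 0.265] [0.002 0.078] 1.6
  z 0.08 0.105 32 mean [0.542 0.271 0.093] min [0.54  0.226 0.082] max [0.544 0.309 0.104] rect [0.542 0.268] [0.002 0.083] 2.0
  z 0.105 0.15 51 mean [0.543 0.269 0.124] min [0.541 0.225 0.105] max [0.545 0.309 0.134] rect [0.544 0.267] [0.004 0.084] 1.2
top green 324
  z -0.01 0.02 294 mean [ 0.453 -0.229  0.005] min [ 0.396 -0.282 -0.009] max [ 0.519 -0.179  0.014] rect [ 0.456 -0.231] [0.09  0.115] 79.2
  z 0.05 0.08 6 mean [ 0.522 -0.245  0.077] min [ 0.516 -0.267  0.075] max [ 0.526 -0.225  0.079] rect [ 0.521 -0.246] [0.043 0.004] 80.4
  z 0.08 0.105 24 mean [ 0.52  -0.244  0.086] min [ 0.514 -0.279  0.08 ] max [ 0.529 -0.208  0.09 ] rect [ 0.521 -0.244] [0.072 0.004] 79.4
top blue 319
  z -0.01 0.02 165 mean [0.654 0.015 0.012] min [ 0.636 -0.023  0.004] max [0.673 0.053 0.02 ] rect [0.654 0.015] [0.025 0.079] 11
[... 1166 characters left out ...]
12 0.086] 2.5
scene green 0
scene blue 392
  z -0.01 0.02 164 mean [0.646 0.016 0.013] min [ 0.585 -0.036  0.003] max [0.676 0.057 0.02 ] rect [0.632 0.011] [0.086 0.081] 10.4
  z 0.02 0.05 46 mean [0.591 0.012 0.029] min [ 0.581 -0.038  0.02 ] max [0.603 0.05  0.049] rect [0.592 0.005] [0.01  0.088] 8.3
  z 0.05 0.08 33 mean [0.592 0.005 0.065] min [ 0.578 -0.039  0.05 ] max [0.605 0.047 0.08 ] rect [0.592 0.004] [0.011 0.087] 13.0
  z 0.08 0.105 30 mean [0.591 0.013 0.093] min [ 0.581 -0.036  0.08 ] max [0.604 0.048 0.105] rect [0.592 0.006] [0.008 0.086] 11.1
  z 0.105 0.15 119 mean [0.592 0.006 0.122] min [ 0.58  -0.044  0.106] max [0.603 0.047 0.132] rect [0.593 0.002] [0.015 0.092] 6.5
```

View pics/crop.png

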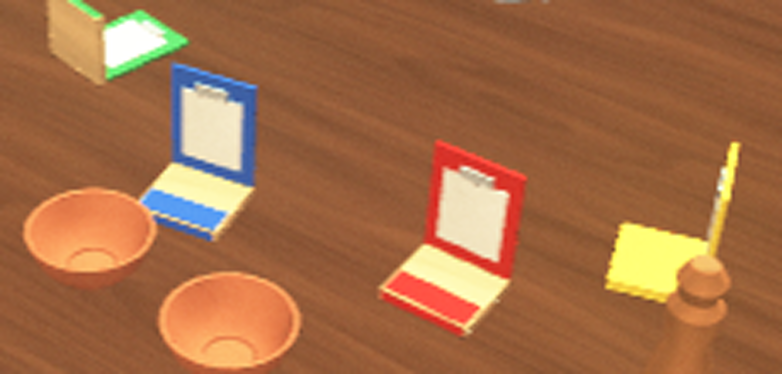

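The crop shows red standing with its card facing away from the robot, at about (460,230), and yellow at (690,250), which is not meant. Green lies on its back with its foot up, at (90,40). Heights and sizes fit: red board front is at x≈0.549, y≈0.27, yaw≈2°. Green foot is at (0.521,-0.244), top at z≈0.085, yaw≈-11°. Now I'll close the fingers, turn and travel.

Request:
{"name": "move_arm", "arguments": {"increments": [{"xyz": [0,0,0],"roll": -0.105,"grip": 0},{"xyz": [0,0,0],"roll": -0.105,"grip": 0},{"xyz": [0,0,0],"roll": -0.105,"grip": 0},{"xyz": [0,0,0],"roll": -0.105,"grip": 0},{"xyz": [0,0,0],"roll": 0,"grip": 0}]}}

```text
time_s: 1.62
position: [0.2351, 0.579, 0.2226]
tcp_rot: [[-0.999, -0.036, 0.0], [-0.036, 0.999, -0.0], [-0.0, -0.0, -1.0]]
force: [0.5, 0.3, -0.2]
opening: 0.704
grasp_force: 0.0
```

Request:
{"name": "move_arm", "arguments": {"increments": [{"xyz": [-23,-21,0],"roll": 0,"grip": 0},{"xyz": [-23,-21,0],"roll": 0,"grip": 0},{"xyz": [-23,-21,0],"roll": 0,"grip": 0},{"xyz": [-23,-21,0],"roll": 0,"grip": 0},{"xyz": [-23,-21,0],"roll": 0,"grip": 0}]}}

```text
time_s: 2.03
position: [0.3545, 0.4772, 0.2227]
tcp_rot: [[-1.0, -0.032, 0.0], [-0.032, 1.0, 0.0], [-0.0, 0.0, -1.0]]
force: [-0.2, 0.6, -0.3]
opening: 0.325
grasp_force: 0.0
```

Request:
{"name": "move_arm", "arguments": {"increments": [{"xyz": [-23,-21,0],"roll": 0,"grip": 0},{"xyz": [-23,-21,0],"roll": 0,"grip": 0},{"xyz": [-23,-21,0],"roll": 0,"grip": 0},{"xyz": [-23,-21,0],"roll": 0,"grip": 0},{"xyz": [-23,-21,0],"roll": 0,"grip": 0}]}}

```text
time_s: 2.45
position: [0.4733, 0.3759, 0.2227]
tcp_rot: [[-1.0, -0.031, 0.0], [-0.031, 1.0, 0.0], [-0.0, 0.0, -1.0]]
force: [-0.1, -0.2, -0.3]
opening: 0.019
grasp_force: 0.0
```

Request:
{"name": "move_arm", "arguments": {"increments": [{"xyz": [-23,-21,0],"roll": 0,"grip": 0},{"xyz": [-23,-21,0],"roll": 0,"grip": 0},{"xyz": [-23,-21,0],"roll": 0,"grip": 0},{"xyz": [-23,-21,0],"roll": 0,"grip": 0},{"xyz": [0,0,0],"roll": 0,"grip": 0}]}}

```text
time_s: 2.87
position: [0.5724, 0.2921, 0.2227]
tcp_rot: [[-1.0, -0.026, 0.005], [-0.026, 1.0, -0.001], [-0.005, -0.002, -1.0]]
force: [-0.2, 1.3, -0.1]
opening: 0.009
grasp_force: 0.0
```

Request:
{"name": "move_arm", "arguments": {"increments": [{"xyz": [-22,-21,0],"roll": 0,"grip": 0},{"xyz": [0,0,30],"roll": 0,"grip": 0},{"xyz": [0,0,30],"roll": 0,"grip": 0},{"xyz": [0,0,30],"roll": 0,"grip": 0},{"xyz": [0,0,24],"roll": 0,"grip": 0}]}}

```text
time_s: 3.28
position: [0.5888, 0.2757, 0.1065]
tcp_rot: [[-1.0, -0.031, -0.002], [-0.031, 1.0, -0.0], [0.002, -0.0, -1.0]]
force: [-0.2, 0.4, 0.7]
opening: 0.006
grasp_force: 0.0
```

Request:
{"name": "move_arm", "arguments": {"increments": [{"xyz": [5,0,0],"roll": 0,"grip": 0},{"xyz": [5,0,0],"roll": 0,"grip": 0},{"xyz": [5,0,0],"roll": 0,"grip": 0},{"xyz": [5,0,0],"roll": 0,"grip": 0},{"xyz": [0,0,0],"roll": 0,"grip": 0}]}}

```text
time_s: 3.7
position: [0.5692, 0.2758, 0.1106]
tcp_rot: [[-0.999, -0.035, 0.002], [-0.035, 0.999, 0.001], [-0.002, 0.001, -1.0]]
force: [-0.4, -0.7, -1.0]
opening: 0.002
grasp_force: 0.0
```

Request:
{"name": "move_arm", "arguments": {"increments": [{"xyz": [5,0,1],"roll": 0,"grip": 0},{"xyz": [5,0,1],"roll": 0,"grip": 0},{"xyz": [5,0,2],"roll": 0,"grip": 0},{"xyz": [5,0,2],"roll": 0,"grip": 0},{"xyz": [5,0,2],"roll": 0,"grip": 0}]}}

```text
time_s: 4.12
position: [0.5445, 0.2745, 0.1006]
tcp_rot: [[-0.999, -0.034, 0.001], [-0.034, 0.999, 0.0], [-0.001, 0.0, -1.0]]
force: [0.8, -0.0, -0.4]
opening: 0.005
grasp_force: 0.3
```

Request:
{"name": "move_arm", "arguments": {"increments": [{"xyz": [5,0,2],"roll": 0,"grip": 0},{"xyz": [5,0,2],"roll": 0,"grip": 0},{"xyz": [5,0,2],"roll": 0,"grip": 0},{"xyz": [5,0,2],"roll": 0,"grip": 0},{"xyz": [5,0,2],"roll": 0,"grip": 0}]}}

```text
time_s: 4.53
position: [0.5191, 0.2735, 0.0902]
tcp_rot: [[-0.999, -0.034, -0.0], [-0.034, 0.999, -0.0], [0.0, -0.0, -1.0]]
force: [0.2, -0.8, 0.2]
opening: 0.007
grasp_force: 0.2
```

Run:
```python
from meas import *
for n in ['top','scene']:
    im,d=snap(n,n+'1.png'); measure(n,im,d,('red',))
```

```text
top red 24
  z 0.02 0.05 24 mean [0.601 0.253 0.039] min [0.593 0.235 0.028] max [0.609 0.275 0.049] rect [0.6   0.255] [0.016 0.041] 2.9
scene red 365
  z -0.01 0.02 37 mean [0.538 0.275 0.017] min [0.53  0.234 0.011] max [0.544 0.314 0.02 ] rect [0.539 0.274] [0.013 0.079] 3.0
  z 0.02 0.05 143 mean [0.563 0.273 0.034] min [0.522 0.226 0.02 ] max [0.623 0.314 0.05 ] rect [0.573 0.272] [0.098 0.088] 2.7
  z 0.05 0.08 55 mean [0.519 0.278 0.064] min [0.507 0.226 0.05 ] max [0.528 0.314 0.079] rect [0.517 0.27 ] [0.02  0.088] 0.8
  z 0.08 0.105 58 mean [0.505 0.276 0.094] min [0.496 0.224 0.08 ] max [0.516 0.313 0.105] rect [0.506 0.269] [0.018 0.089] 2.0
  z 0.105 0.15 72 mean [0.498 0.278 0.113] min [0.489 0.227 0.105] max [0.529 0.313 0.14 ] rect [0.509 0.271] [0.036 0.086] 5.1
```

The stand is tipping cleanly, about 26° so far, so I'll keep going.

Request:
{"name": "move_arm", "arguments": {"increments": [{"xyz": [5,0,3],"roll": 0,"grip": 0},{"xyz": [5,0,3],"roll": 0,"grip": 0},{"xyz": [5,0,3],"roll": 0,"grip": 0},{"xyz": [5,0,3],"roll": 0,"grip": 0},{"xyz": [5,0,3],"roll": 0,"grip": 0}]}}

```text
time_s: 5.05
position: [0.4939, 0.2726, 0.0751]
tcp_rot: [[-0.999, -0.034, -0.001], [-0.034, 0.999, -0.0], [0.001, -0.0, -1.0]]
force: [0.9, 0.2, 0.0]
opening: 0.004
grasp_force: 0.0
```

Request:
{"name": "move_arm", "arguments": {"increments": [{"xyz": [5,0,3],"roll": 0,"grip": 0},{"xyz": [5,0,3],"roll": 0,"grip": 0},{"xyz": [5,0,2],"roll": 0,"grip": 0},{"xyz": [3,0,0],"roll": 0,"grip": 0},{"xyz": [0,0,0],"roll": 0,"grip": 0}]}}

```text
time_s: 5.47
position: [0.4756, 0.272, 0.0673]
tcp_rot: [[-0.999, -0.035, -0.002], [-0.035, 0.999, -0.0], [0.002, -0.0, -1.0]]
force: [0.8, -0.4, 0.1]
opening: 0.008
grasp_force: 0.0
```

Run:
```python
from meas import *
for n in ['top','scene']:
    im,d=snap(n,n+'2.png'); measure(n,im,d,('red',))
```

```text
top red 8
  z 0.08 0.105 5 mean [0.535 0.254 0.084] min [0.533 0.25  0.081] max [0.537 0.257 0.091] rect [0.535 0.253] [0.007 0.004] 83.9
scene red 3
```

View pics/scene2.png

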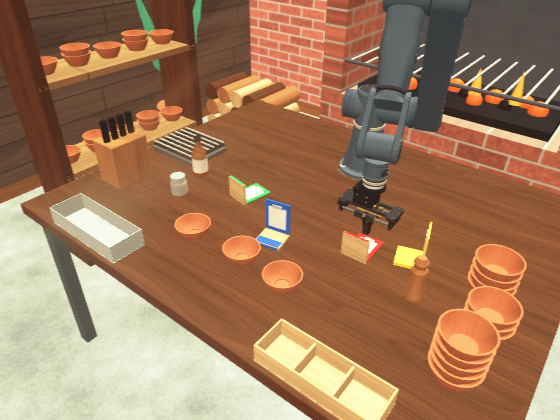

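The scene shows red lying on its back, with its foot up at (355,245) and its board behind. Now up and over to green.

Request:
{"name": "move_arm", "arguments": {"increments": [{"xyz": [0,0,-32],"roll": 0,"grip": 0},{"xyz": [0,0,-32],"roll": 0,"grip": 0},{"xyz": [0,0,-32],"roll": 0,"grip": 0},{"xyz": [0,0,-32],"roll": 0,"grip": 0},{"xyz": [0,0,-25],"roll": 0,"grip": 0}]}}

```text
time_s: 5.98
position: [0.4779, 0.2724, 0.2235]
tcp_rot: [[-0.999, -0.034, 0.004], [-0.034, 0.999, 0.001], [-0.004, 0.001, -1.0]]
force: [0.5, -0.7, -1.1]
opening: 0.005
grasp_force: 0.0
```

Request:
{"name": "move_arm", "arguments": {"increments": [{"xyz": [1,-34,0],"roll": 0,"grip": 0},{"xyz": [1,-34,0],"roll": 0,"grip": 0},{"xyz": [1,-34,0],"roll": 0,"grip": 0},{"xyz": [1,-34,0],"roll": 0,"grip": 0},{"xyz": [1,-34,0],"roll": 0,"grip": 0}]}}

```text
time_s: 6.4
position: [0.4779, 0.1006, 0.2211]
tcp_rot: [[-0.999, -0.035, 0.002], [-0.035, 0.999, -0.0], [-0.002, -0.0, -1.0]]
force: [0.1, -0.0, -0.2]
opening: 0.004
grasp_force: 0.0
```

Request:
{"name": "move_arm", "arguments": {"increments": [{"xyz": [1,-34,0],"roll": 0,"grip": 0},{"xyz": [1,-34,0],"roll": 0,"grip": 0},{"xyz": [1,-34,0],"roll": 0,"grip": 0},{"xyz": [1,-34,0],"roll": 0,"grip": 0},{"xyz": [1,-34,0],"roll": 0,"grip": 0}]}}

```text
time_s: 6.82
position: [0.4786, -0.0699, 0.221]
tcp_rot: [[-0.999, -0.034, 0.001], [-0.034, 0.999, -0.0], [-0.001, -0.001, -1.0]]
force: [1.8, 0.2, -0.8]
opening: 0.006
grasp_force: 0.0
```

Request:
{"name": "move_arm", "arguments": {"increments": [{"xyz": [1,-34,0],"roll": 0,"grip": 0},{"xyz": [1,-34,0],"roll": 0,"grip": 0},{"xyz": [1,-34,0],"roll": 0,"grip": 0},{"xyz": [1,-34,0],"roll": 0,"grip": 0},{"xyz": [1,-31,0],"roll": 0,"grip": 0}]}}

```text
time_s: 7.23
position: [0.4792, -0.2376, 0.221]
tcp_rot: [[-0.999, -0.033, 0.001], [-0.033, 0.999, -0.001], [-0.001, -0.001, -1.0]]
force: [-0.2, 0.4, 0.0]
opening: 0.009
grasp_force: 0.0
```

Request:
{"name": "move_arm", "arguments": {"increments": [{"xyz": [0,0,0],"roll": 0.115,"grip": 0},{"xyz": [0,0,0],"roll": 0.115,"grip": 0},{"xyz": [0,0,0],"roll": 0,"grip": 0}]}}

```text
time_s: 7.48
position: [0.4791, -0.2362, 0.2207]
tcp_rot: [[-0.98, 0.198, 0.001], [0.198, 0.98, -0.0], [-0.001, -0.0, -1.0]]
force: [1.0, -0.6, 0.3]
opening: 0.002
grasp_force: 0.0
```

Run:
```python
from meas import *
im,d=bot.capture('top'); box['red']=(.35,.62,.18,.35); measure('top',im,d)
```

```text
top red 211
  z -0.01 0.02 209 mean [0.466 0.265 0.005] min [ 0.414  0.223 -0.007] max [0.526 0.31  0.017] rect [0.47  0.267] [0.111 0.085] 1.9
top green 12
  z -0.01 0.02 6 mean [ 0.474 -0.265  0.005] min [ 0.463 -0.277 -0.001] max [ 0.515 -0.214  0.01 ] rect [ 0.49  -0.247] [0.081 0.006] 48.9
top blue 320
  z -0.01 0.02 163 mean [0.655 0.015 0.012] min [ 0.637 -0.023  0.001] max [0.674 0.053 0.019] rect [0.655 0.015] [0.026 0.079] 10.1
  z 0.02 0.05 17 mean [0.599 0.007 0.04 ] min [ 0.58  -0.037  0.02 ] max [0.661 0.042 0.05 ] rect [0.625 0.009] [0.077 0.078] 11.1
  z 0.05 0.08 36 mean [0.588 0.001 0.065] min [ 0.579 -0.04   0.05 ] max [0.596 0.043 0.079] rect [0.587 0.001] [0.003 0.084] 11.9
  z 0.08 0.105 31 mean [0.587 0.001 0.093] min [ 0.579 -0.039  0.082] max [0.596 0.041 0.103] rect [0.587 0.001] [0.002 0.082] 11.1
  z 0.105 0.15 73 mean [0.588 0.003 0.124] min [ 0.579 -0.039  0.106] max [0.598 0.044 0.136] rect [0.588 0.003] [0.006 0.085] 10.8
```

Red lies flat with its heel at about x 0.54, roughly where it started. Now I'll descend inside green's L.

Request:
{"name": "move_arm", "arguments": {"increments": [{"xyz": [0,0,35],"roll": 0,"grip": 0},{"xyz": [0,0,35],"roll": 0,"grip": 0},{"xyz": [0,0,35],"roll": 0,"grip": 0},{"xyz": [0,0,30],"roll": 0,"grip": 0},{"xyz": [0,0,16],"roll": 0,"grip": 0}]}}

```text
time_s: 7.95
position: [0.4778, -0.2335, 0.0667]
tcp_rot: [[-0.982, 0.191, -0.004], [0.191, 0.982, 0.003], [0.004, 0.002, -1.0]]
force: [0.4, -0.3, 0.9]
opening: 0.007
grasp_force: 0.0
```

Request:
{"name": "move_arm", "arguments": {"increments": [{"xyz": [0,0,0],"roll": 0,"grip": 0},{"xyz": [-5,0,0],"roll": 0,"grip": 0},{"xyz": [-5,0,0],"roll": 0,"grip": 0},{"xyz": [-5,0,0],"roll": 0,"grip": 0},{"xyz": [-4,0,0],"roll": 0,"grip": 0}]}}

```text
time_s: 8.37
position: [0.4999, -0.2398, 0.0713]
tcp_rot: [[-0.981, 0.194, 0.004], [0.194, 0.981, -0.003], [-0.004, -0.002, -1.0]]
force: [-0.3, -0.1, 0.1]
opening: 0.003
grasp_force: 0.0
```

Run:
```python
from meas import *
im,d=snap('scene','s3.png'); cv2.imwrite('pics/c3.png',cv2.resize(im[150:250,180:310,::-1],None,fx=4,fy=4))
```

```text
(no output)
```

View pics/c3.png

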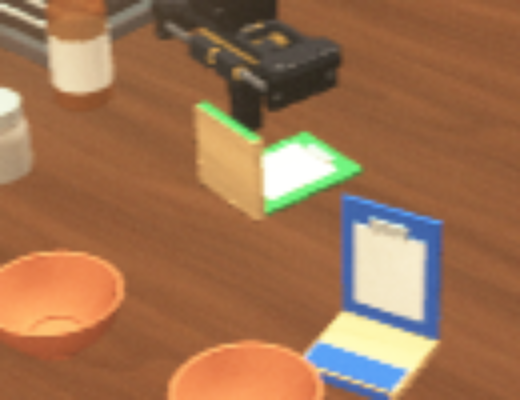

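The crop shows the fingertips at (245,110), just inside green's raised foot. Push.

Request:
{"name": "move_arm", "arguments": {"increments": [{"xyz": [-5,0,1],"roll": 0,"grip": 0},{"xyz": [-5,0,1],"roll": 0,"grip": 0},{"xyz": [-5,0,1],"roll": 0,"grip": 0},{"xyz": [-5,0,1],"roll": 0,"grip": 0},{"xyz": [-5,0,2],"roll": 0,"grip": 0}]}}

```text
time_s: 8.83
position: [0.5229, -0.2438, 0.0636]
tcp_rot: [[-0.981, 0.195, 0.0], [0.195, 0.981, -0.0], [-0.0, -0.0, -1.0]]
force: [-1.0, -0.6, 1.5]
opening: 0.004
grasp_force: 0.4
```

Run:
```python
from meas import *
for n in ['top','scene']:
    im,d=snap(n,n+'4.png'); measure(n,im,d,('green',))
```

```text
top green 0
scene green 0
```

Request:
{"name": "move_arm", "arguments": {"increments": [{"xyz": [-5,0,2],"roll": 0,"grip": 0},{"xyz": [-5,0,2],"roll": 0,"grip": 0},{"xyz": [-5,0,2],"roll": 0,"grip": 0},{"xyz": [-5,0,2],"roll": 0,"grip": 0},{"xyz": [-5,0,2],"roll": 0,"grip": 0}]}}

```text
time_s: 9.35
position: [0.5475, -0.2487, 0.0533]
tcp_rot: [[-0.981, 0.195, 0.0], [0.195, 0.981, -0.0], [-0.0, -0.0, -1.0]]
force: [0.0, -0.3, 0.3]
opening: 0.008
grasp_force: 0.0
```

Run:
```python
from meas import *
im,d=snap('scene','s5.png'); cv2.imwrite('pics/c5.png',cv2.resize(im[150:250,180:310,::-1],None,fx=4,fy=4))
```

```text
(no output)
```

View pics/c5.png

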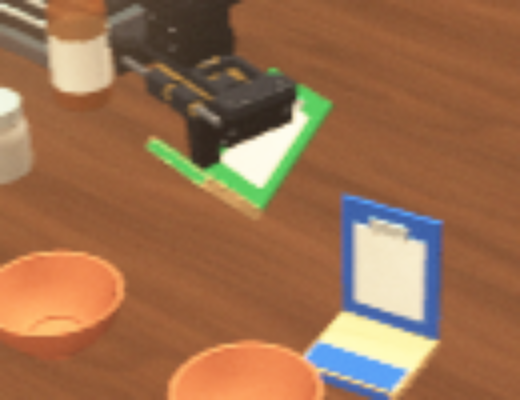

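Green is past 40°: its board is rising around (290,140) and the foot is tilting away. Follow through forward so the gripper body clears the board.

Request:
{"name": "move_arm", "arguments": {"increments": [{"xyz": [-6,0,1],"roll": 0,"grip": 0},{"xyz": [-7,0,1],"roll": 0,"grip": 0},{"xyz": [-8,0,1],"roll": 0,"grip": 0},{"xyz": [-8,0,0],"roll": 0,"grip": 0},{"xyz": [-8,0,0],"roll": 0,"grip": 0}]}}

```text
time_s: 9.82
position: [0.5841, -0.256, 0.0506]
tcp_rot: [[-0.981, 0.194, 0.0], [0.194, 0.981, -0.0], [-0.0, -0.0, -1.0]]
force: [0.0, -0.7, -0.1]
opening: 0.006
grasp_force: 0.0
```

Run:
```python
from meas import *
box['green']=(.35,.7,-.36,-.1)
im,d=snap('scene','s6.png'); measure('scene',im,d,('green',)); cv2.imwrite('pics/c6.png',cv2.resize(im[150:250,180:310,::-1],None,fx=4,fy=4))
```

```text
scene green 0
```

View pics/c6.png

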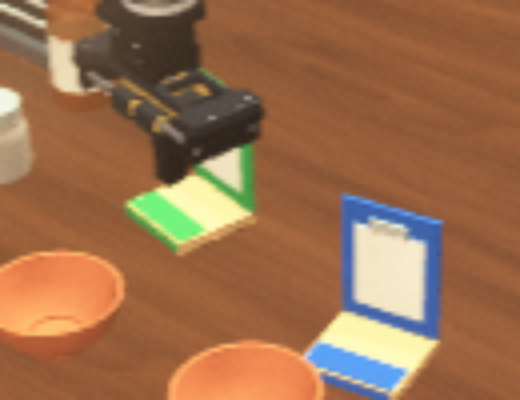

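Green stands on its foot, green stripe at (160,215) flat on the counter. Retreat forward, then up.

Request:
{"name": "move_arm", "arguments": {"increments": [{"xyz": [-10,0,0],"roll": 0,"grip": 0},{"xyz": [-10,0,-10],"roll": 0,"grip": 0},{"xyz": [0,0,-30],"roll": 0,"grip": 0},{"xyz": [0,0,-38],"roll": 0,"grip": 0},{"xyz": [0,0,-38],"roll": 0,"grip": 0}]}}

```text
time_s: 10.28
position: [0.6022, -0.2591, 0.1667]
tcp_rot: [[-0.981, 0.194, -0.003], [0.194, 0.981, 0.002], [0.003, 0.001, -1.0]]
force: [1.2, -0.6, 0.5]
opening: 0.001
grasp_force: 0.0
```

Request:
{"name": "move_arm", "arguments": {"increments": [{"xyz": [0,0,-38],"roll": 0,"grip": 0},{"xyz": [0,30,-20],"roll": 0,"grip": 0},{"xyz": [0,35,0],"roll": 0,"grip": 0},{"xyz": [0,35,0],"roll": 0,"grip": 0},{"xyz": [0,0,0],"roll": 0,"grip": 0}]}}

```text
time_s: 10.7
position: [0.6227, -0.1551, 0.2256]
tcp_rot: [[-0.982, 0.19, 0.001], [0.19, 0.982, 0.004], [-0.0, 0.004, -1.0]]
force: [0.3, -1.1, -0.7]
opening: 0.007
grasp_force: 0.0
```

Run:
```python
from meas import *
box['red']=(.35,.68,.18,.35); box['green']=(.35,.7,-.36,-.1)
for n in ['top','scene']:
    im,d=snap(n,n+'7.png'); measure(n,im,d)
```

```text
top red 213
  z -0.01 0.02 210 mean [0.47  0.269 0.005] min [ 0.413  0.222 -0.005] max [0.526 0.312 0.016] rect [0.468 0.267] [0.113 0.088] 1.9
top green 195
  z -0.01 0.02 84 mean [ 0.589 -0.275  0.011] min [ 0.577 -0.297  0.001] max [ 0.603 -0.253  0.02 ] rect [ 0.59  -0.275] [0.042 0.024] 82.4
  z 0.02 0.05 9 mean [ 0.523 -0.26   0.045] min [ 0.518 -0.282  0.033] max [ 0.529 -0.229  0.05 ] rect [ 0.523 -0.256] [0.053 0.002] 78.6
  z 0.05 0.08 25 mean [ 0.524 -0.253  0.066] min [ 0.518 -0.285  0.05 ] max [ 0.53  -0.226  0.079] rect [ 0.523 -0.255] [0.06  0.002] 78.3
  z 0.08 0.105 24 mean [ 0.524 -0.25   0.092] min [ 0.517 -0.285  0.08 ] max [ 0.531 -0.22   0.105] rect [ 0.524 -0.252] [0.066 0.002] 78.4
  z 0.105 0.15 53 mean [ 0.525 -0.253  0.123] min [ 0.517 -0.284  0.105] max [ 0.533 -0.219  0.135] rect [ 0.526 -0.252] [0.067 0.006] 78.3
top blue 320
  z -0.01 0.02 163 mean [0.654 0.015 0.012] min [ 0.636 -0.023 -0.   ] max [0.673 0.053 0.02 ] rect [0.655 0.015] [0.026 0.079] 12.4
  z 0.02 0.05 17 mean [0.609 0.003 0.038] min [ 0.579 -0.037  0.02 ] max [0.671 0.052 0.05 ] rect [
[... 429 characters left out ...]

scene red 4
scene green 0
scene blue 390
  z -0.01 0.02 158 mean [0.647 0.017 0.013] min [ 0.588 -0.033  0.002] max [0.675 0.056 0.02 ] rect [0.632 0.014] [0.089 0.079] 10.9
  z 0.02 0.05 50 mean [0.593 0.006 0.029] min [ 0.582 -0.039  0.02 ] max [0.605 0.05  0.049] rect [0.593 0.005] [0.01  0.088] 10.2
  z 0.05 0.08 33 mean [0.592 0.008 0.065] min [ 0.58  -0.038  0.05 ] max [0.605 0.047 0.079] rect [0.593 0.005] [0.009 0.087] 11.8
  z 0.08 0.105 30 mean [0.59  0.015 0.093] min [ 0.579 -0.038  0.08 ] max [0.605 0.047 0.102] rect [0.593 0.005] [0.009 0.087] 13.1
  z 0.105 0.15 119 mean [0.592 0.006 0.123] min [ 0.579 -0.039  0.105] max [0.605 0.047 0.133] rect [0.593 0.005] [0.014 0.087] 9.5
```

View pics/scene7.png

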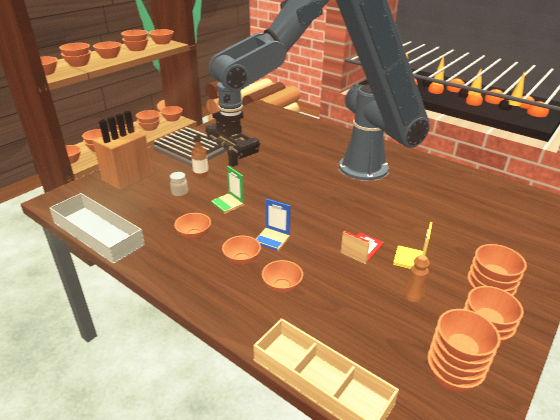

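Green stands at (230,190), red lies on its back at (360,247), both near where they started, and the arm is clear. Handing in.

```bash
python3 -c "
from rig import bot
print(bot.hand_in())"
```

```text
the job is handed in; nothing more can be done
None
```

The red stand lies on its back and the green one stands on its foot, each about where it started; the blue stand did not move, the other things look untouched in the last picture, and the job is handed in (the hand-in gave no verdict).

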